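# Power the grinder and hold its lid half open

### The job

Get the small coffee grinder ready to be filled: plug the loose battery block, narrow end down, fully home into the empty bay of the grinder's dock and let go of it. Only then lift the grinder's lid by the steel tab at its front to 45 degrees and keep holding it there by the tab: the lid falls shut by itself, so finish still holding it, steady. Leave the mug, the canister and the honey jar where they stand.

Things in the scene. Friction and masses are not known exactly. Their poses are not given: they have to be found in the camera images.
- battery: Loose battery block, about 0.2 kg, standing upright on the worktop. Upper part: white grip head 52 (its x) x 38 (its y) x 50 mm tall. Below the head: the black block plug, 36 (x) x 24 (y) mm, 26 mm long, its lowest 6 mm tapered by 3 mm a side. 76 mm tall in all. Origin: centre of the plug's lower end, z up. Either way round (half a turn) fits.
- dock: Fixed grey dock: a 12 mm tray, 140 (x) x 262 (y) mm, with the battery bay block at its -y end (80 x 72 mm, top 40 mm above the worktop). Origin: centre of the underside; -x is the front. The black grinder is fixed on it, centre at x = +10, y = +65 mm, 116 x 116 mm in plan, its lid's top 162 mm above the worktop.
- bay_mouth (a point): Centre of the battery bay's rectangular hole, at the level of the bay block's top, 85 mm from the dock's origin towards its -y; axes as the dock's. Hole 39 (x) x 27 (y) mm, straight-walled, 28 mm deep. With the battery fully home its head rests on the block's top and its origin is 26 mm below this point, its x along the dock's x (either way).
- tab_grip (a point): Grip point on the lid's steel tab; moves with the lid. The tab is a flat tongue sticking out 38 mm to the front (-x) of the lid, 14 mm wide (y), 7 mm thick; the point is on its centre line, 26 mm out, 150 mm above the worktop when shut. Pinched across its width from above it swivels between the fingers; the lid's front face below it swings forward as it opens.
- lid_hinge (a point): Centre of the lid's level hinge axis, at the back of the grinder, 126.5 mm above the worktop, axis along the dock's y. From here tab_grip is 131 mm towards the front and 23.5 mm up when the lid is shut.
- grinder_lid (a joint): Lid angle (rad): 0 shut, grows as the front of the lid rises, stop at 1.66. Lid and tab weigh 0.15 kg with little friction: it falls shut from 45 degrees when not held.
- lid_tab: The lid's steel tab; origin on its centre line at the lid's front face.
- canister: Bystander: steel-grey round canister with a wooden lid, 80 mm across, 85 mm tall. Origin: centre of the underside.
- honey_jar: Bystander: glass jar with a yellow lid, 64 mm across, 87 mm tall. Origin: centre of the underside.
- mug: Bystander: white mug with a handle, 80 x 115 x 102 mm. Origin: centre of the underside. Left of and behind it the room has a fixed pot of tall kitchen utensils, close to where the gripper starts: draw back towards the base before swinging over.

How it is judged (in metres and radians):
On the way:
1. the battery is fully home in the bay and let go, the lid still shut (z of battery in the frame of bay_mouth below -0.0235 m and horizontal distance between battery and bay_mouth below 0.004 m and angle between the x axis of battery and the x axis of dock, either way round below 0.1 rad and contact force between the fingers and battery below 0.1 N and value of joint grinder_lid below 0.1 rad), for 0.2 s.
At the end, for the whole second after the job is handed in: The battery is fully home in the bay (within 2.5 mm of its full depth, 4 mm of the centre) and free of the fingers; the fingers hold the lid by its tab, still, at 45 degrees give or take 7; mug, canister and honey jar stand within 30 mm of where they were (z of battery in the frame of bay_mouth below -0.0235 m and horizontal distance between battery and bay_mouth below 0.004 m and angle between the x axis of battery and the x axis of dock, either way round below 0.1 rad and contact force between the fingers and battery below 0.1 N and value of joint grinder_lid between 0.663 and 0.908 rad and velocity of joint grinder_lid between -0.1 and 0.1 rad/s and contact force between the fingers and lid_tab above 0.3 N and distance of each of canister, honey_jar, mug from where it was at the start of the episode below 0.03 m and angle between each of canister, honey_jar, mug's own z axis and vertical below 0.2 rad); the arm keeps its last pose, push and grip.
It fails at once if the lid is lifted before the battery is home (value of joint grinder_lid above 0.2 rad and not (z of battery in the frame of bay_mouth below -0.0235 m and horizontal distance between battery and bay_mouth below 0.004 m and angle between the x axis of battery and the x axis of dock, either way round below 0.1 rad)).
It fails at once if the mug, canister or honey jar is displaced or tipped (distance of any of canister, honey_jar, mug from where it was at the start of the episode above 0.03 m or angle between any of canister, honey_jar, mug's own z axis and vertical above 0.2 rad).
It also fails if it takes over 67 s, if anything falls off the work surface, if the arm or the gripper's body presses on something with over 40 N, if the wrist force passes 120 N, or if a joint passes its speed limit or range.

### The arm

A 6-joint arm with a two-finger parallel gripper is mounted at the origin on a cart in front of the work surface, level with it; the furniture and walls round the work are solid. World frame = base frame: x ahead of the robot, y to its left, z up, the work surface at z = 0. Lengths are in mm, angles in rad, forces in N, time in s.
With the tool pointing down it reaches from about 275 to 750 mm from the base axis. Payload 10.2 kg.
Tool frame: the origin (TCP) lies on the centre line of the jaws, within the pads' length; the fingertips stand 14 mm ahead of it and the grasp point (between the pads) lies 5 mm behind it (ctrl.nose_length is the distance from the TCP to the fingertips, in mm); z points along the fingers, y is the line along which they close (so a half turn about z gives the same grasp; the last joint's range is limited). The gripper opens to 85 mm and grips with 20 to 120 N. Pads are 22 mm wide; open, the fingers measure 114 mm over their backs; the gripper's body (76 mm by 85 mm) begins 54 mm behind the grasp point. The pads swing forward as they close: fully open they stand 13 mm farther back than shut.
Start: joints at [0.914, 0.313, 1.498, -0, 1.331, -0.223], TCP at [220.682, 476.372, 245.294] pointing down, gripper open.
Joint ranges: [-2.94, 2.94], [-0.97, 2.17], [0.19, 2.56], [-1.23, 4.37], [0.02, 3.11], [-2.88, 2.88]. Speed limits (rad/s): [2.39, 2.39, 3.01, 3.14, 3.14, 3.14].

### API

Orientations are given as [roll, pitch, yaw] about the fixed x, y, z axes, in that order (R = Rz(yaw) Ry(pitch) Rx(roll)).
In Python, from station import ctrl, cams, readout gives the robot as it stands (ctrl), with the cameras (cams) and the readings (readout).
- The arm moves only by the tool inch_along, called after ">>>" by a JSON object that holds its "api" and its "payload", one argument or row to a line. Schema: {"type":"object","properties":{"deltas":{"type":"array","items":{"type":"array","items":{"type":"array","items":{"type":"number"},"minItems":4,"maxItems":4},"minItems":1,"maxItems":12},"minItems":1,"maxItems":1},"jaw":{"type":"number"},"only":{"type":"string"},"quiet":{"type":"boolean"},"lines":{"type":"string"}},"required":["deltas"],"additionalProperties":false}. deltas is a list that holds a single list of rows (three levels of brackets), with 1 to 12 rows, each of 4 numbers: dx, dy, dz in fractions of the full range, 1 being 750 mm, then a turn about the tool's z in parts of the range, where 1.0 means 180 degrees; each row shifts and turns the commanded pose from where the row before left it, along the tool's axes as they then stand; what a row does not reach is not made up. A row lasts 1/12 s, in which the tool goes at most 41.7 mm and 0.125 rad, less where a joint would pass 70% of its speed; a pose out of reach is approached as far as the arm can. jaw is the finger opening in mm, set as the call begins (left out keeps the last). The fingers move at their own pace and stop on an object; the grip force is fixed at half the most. Time passes only in rows, so rows that do not move let the fingers close. The tool returns the time, the measured TCP pose, the force, the opening and the grip force at its end. only (a regular expression) keeps the lines of the reply that match it, lines (a string "A,B") keeps lines A to B, and quiet returns only ok. No shift or turn number may pass 1 either way. Input that does not fit is refused with a message, and nothing moves.
- readout.state(): the state, without advancing time (a new reading comes with each control period).
- cams.camera(name): name is "scene" or "side" or "wrist"; returns the picture (400x640x3 uint8, red, green, blue); there is no depth.
- cams.camera_params(name): a dict with "fx", "fy", "cx", "cy" (pixels), "origin" and "attitude" of the camera in the world. Camera axes: x right, y up, looking along -z (the intrinsics and any distortion apply to the point x, -y, -z); pixel columns grow to the right and rows downward; lengths in mm; the calibration is good to about 2 mm. A picture is of the moment at which its call begins: read the wrist's pose just before it. camera_params takes no time and is no camera call; for the wrist camera it gives the pose at the moment of the call.
- ctrl.job_done(): hands the job in; it is judged then, once.
The state is a dict: "time": time; "joints": joint angles; "joint_vel": joint speeds; "joint_efforts": joint torques, N m; "ee_pos": TCP position; "eef_rot": TCP orientation; "wrist_force": force on the tool from outside, world axes, zero at the start; "ft_torque": the same for the moment, N m; "grip_width": finger opening in mm; "gripper_force": force on a finger pad.
Only numpy, scipy, OpenCV 4.12 (cv2) and the standard library are available. Lean on these libraries where they do the work, as an engineer would, in place of code of your own. Each camera call takes 0.05 s, during which the arm holds its last target. There are 200 camera calls.

## Working session

There is one attempt and no reset: what is moved stays moved. The work goes in short steps, Python scripts to look and compute and a tool call to move; the robot and the scene stay as the last step left them, time stands still between calls to the robot, and variables do not carry over. Pictures are saved under pics/ and viewed, at most 10 in all, crops included, and the job is handed in when it is done.

```bash
ls; mkdir -p pics
```

Run:
```python
from station import ctrl, cams, readout
import cv2,numpy as np
for n in("scene","side"):
    im=cams.camera(n);cv2.imwrite(f"pics/{n}0.png",im[:,:,::-1]);print(n,cams.camera_params(n))
s=readout.state();print(s)
print(cams.camera_params("wrist"))
```

```text
pics
station.py
scene {'fx': 403.78603523600725, 'fy': 403.78603523600725, 'cx': 320.589288111655, 'cy': 200.66381024639338, 'origin': array([-126.83316466, -531.24189738, 1148.99387967]), 'attitude': array([ 0.68492273,  0.00893339, -0.84452664])}
side {'fx': 445.0044225119514, 'fy': 445.0044225119514, 'cx': 323.31466127946095, 'cy': 190.96084015974526, 'origin': array([ 135.91959856, 1162.78213431,  675.76520453]), 'attitude': array([ 1.13655523,  0.00688924, -2.81978604])}
{'time': 0.1, 'joints': array([ 9.13591109e-01,  3.13435632e-01,  1.49833705e+00, -2.46578327e-05,
        1.33101678e+00, -2.23402110e-01]), 'joint_vel': array([ 0.00059291, -0.00084404, -0.00319817, -0.00098404, -0.00110424,
        0.00043053]), 'joint_efforts': array([ 3.44215186e-03, -4.12892747e+01, -2.60140264e+01, -2.00603527e-04,
        3.02776694e-03,  1.07898680e-05]), 'ee_pos': array([220.55716109, 476.19376216, 244.78007638]), 'eef_rot': array([-3.14042028e+00, -2.41800369e-04,  2.70779527e+00]), 'wrist_force': array([ 0.34276677,  0.16722471, -0.33007821]), 'ft_torque': array([-0.03695247,  0.03052512, -0.01975471]), 'gripper_force': 0.0, 'grip_width': 85.16926069454252}
{'fx': 327.19473262847873, 'fy': 327.19473262847873, 'cx': 320.6067540236236, 'cy': 203.03386283443416, 'origin': array([157.24603232, 505.92330243, 373.66537224]), 'attitude': array([-2.76297823e-01,  1.04970688e-03,  1.13697408e+00])}
```

View pics/scene0.png

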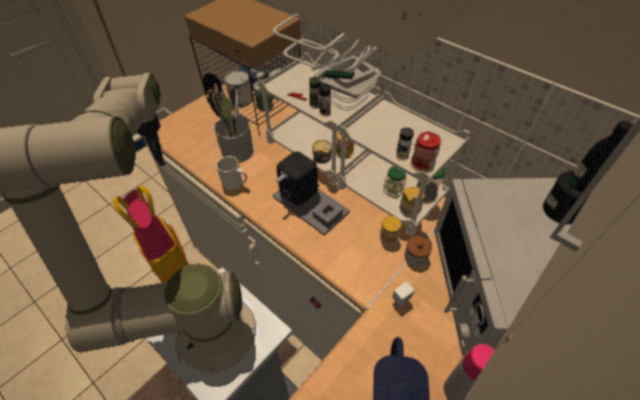

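View pics/side0.png

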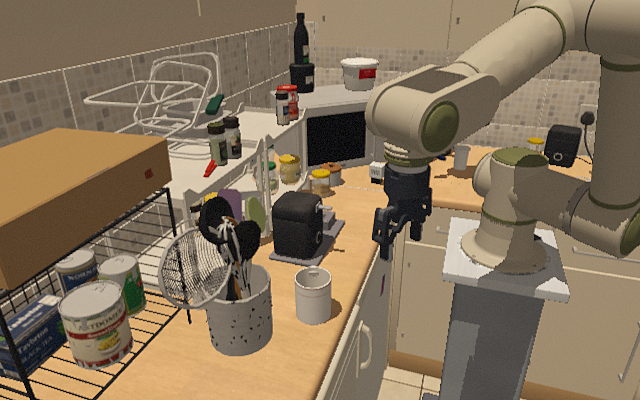

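Scene shows the white battery at about (403,294), the dock bay at (325,211), grinder at (297,180), yellow honey lid at (391,228), canister lid at (419,248), and mug at (231,175). The side view shows the same: grinder at (298,225), battery at (377,172).

Create h.py:
```python
import numpy as np,cv2
from scipy.spatial.transform import Rotation as R
def ray(p,u,v):
    d=np.array([(u-p["cx"])/p["fx"],-(v-p["cy"])/p["fy"],-1.])
    return np.array(p["origin"]),R.from_euler("xyz",p["attitude"]).as_matrix()@d
def onz(p,u,v,z):
    o,d=ray(p,u,v);return (o+d*(z-o[2])/d[2])
def tri(*rs):
    A=np.zeros((3,3));b=np.zeros(3)
    for o,d in rs:
        d=d/np.linalg.norm(d);M=np.eye(3)-np.outer(d,d);A+=M;b+=M@o
    return np.linalg.solve(A,b)
def proj(p,X):
    c=R.from_euler("xyz",p["attitude"]).as_matrix().T@(np.asarray(X)-p["origin"])
    return p["cx"]+p["fx"]*c[0]/-c[2],p["cy"]+p["fy"]*c[1]/c[2]
```

Run:
```python
from h import *
from station import ctrl, cams, readout
p=cams.camera_params("scene");q=cams.camera_params("side")
for n,u,v,z in[("bat",403,290,76),("bay",325,211,40),("honey",391,225,87),("can",419,245,85),("mug",231,163,102),("lid",297,163,162),("tab?",287,180,150),("trayL",274,198,12),("trayR",331,228,12),("trayRR",349,210,12)]:
    print(n,onz(p,u,v,z).round(0))
a=cv2.imread("pics/scene0.png")[140:320,200:450];b=cv2.imread("pics/side0.png")[140:290,240:420]
cv2.imwrite("pics/c1.png",cv2.resize(a,None,fx=3.2,fy=3.2,interpolation=cv2.INTER_CUBIC))
cv2.imwrite("pics/c2.png",cv2.resize(b,None,fx=4,fy=4,interpolation=cv2.INTER_CUBIC))
```

```text
bat [ 429. -344.   76.]
bay [519.  35.  40.]
honey [ 589. -187.   87.]
can [ 585. -296.   85.]
mug [424. 406. 102.]
lid [541. 182. 162.]
tab? [470. 161. 150.]
trayL [458. 230.  12.]
trayR [494. -15.  12.]
trayRR [595. -12.  12.]
```

View pics/c1.png

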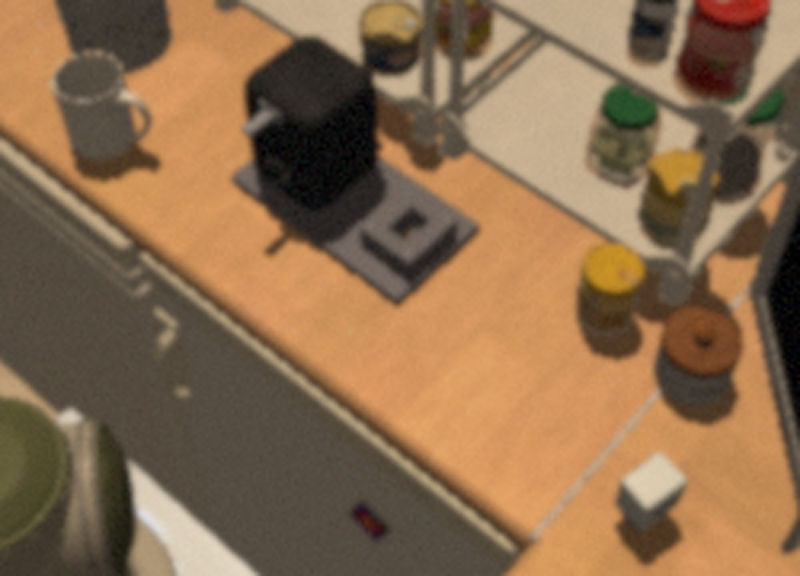

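The crop confirms grinder with steel tab facing the base, dock bay at scene px (328,210), battery top at ~(406,290), and its grey side below. Now I'll work out geometry for the approach.

Add to h.py:
```python
def goto(s,X,yaw=None):
    "shift in tool axes (before turning) to world TCP X, and turn about tool z"
    Rt=R.from_euler("xyz",s["eef_rot"]).as_matrix();d=Rt.T@(np.asarray(X,float)-s["ee_pos"])
    t=0 if yaw is None else -(yaw-s["eef_rot"][2]+np.pi)%(2*np.pi)-np.pi
    if yaw is not None:
        t=-(((yaw-s["eef_rot"][2])+np.pi)%(2*np.pi)-np.pi)
    return d.round(1),round(t,3)
```

Run:
```python
from h import *
from station import ctrl, cams, readout
p=cams.camera_params("scene");s=readout.state()
im=cv2.imread("pics/scene0.png").astype(int)
sub=im[275:312,385:425];m=((sub.min(2)>125)&(np.ptp(sub,axis=2)<50)).astype(np.uint8)
n,l,st,c=cv2.connectedComponentsWithStats(m);k=1+st[1:,4].argmax();ys,xs=np.where(l==k)
P=np.array([onz(p,x+385,y+275,76)[:2] for x,y in zip(xs,ys)]);r=cv2.minAreaRect(P.astype(np.float32));print(st[k],r)
for n,u,v,z in[("FL",273.4,196.9,12),("FR",324.4,234.4,12),("BR",349.4,211.9,12)]:print(n,onz(p,u,v,z).round(0))
for X in([210,300,260],[330,0,260],[380,-250,260]):print(goto(s,X,np.pi))
```

```text
[ 10   8  19  16 164] ((430.2048645019531, -346.22845458984375), (32.9641227722168, 43.814510345458984), 78.32418823242188)
FL [460. 235.  12.]
FR [459. -15.  12.]
BR [590. -18.  12.]
(array([ -64.5, -164.3,  -15. ]), np.float64(-0.434))
(array([-299.5, -386.1,  -14.8]), np.float64(-0.434))
(array([-449.9, -591.9,  -14.6]), np.float64(-0.434))
```

The manual's scale: shifts go in shares of 750 mm and turns go in shares of 180 degrees. Converting my numbers, -33 mm / 750 = -0.044, -27 mm / 750 = -0.036.

>>> {"api": "inch_along", "payload": {
  "deltas": [
    [[-0.0173, -0.044, 0, 0], [-0.0173, -0.044, 0, 0], [-0.0173, -0.044, 0, 0], [-0.0173, -0.044, 0, 0], [-0.0173, -0.044, 0, 0], [-0.032, -0.036, 0, 0], [-0.032, -0.036, 0, 0], [-0.032, -0.036, 0, 0], [-0.032, -0.036, 0, 0], [-0.032, -0.036, 0, 0], [-0.032, -0.036, 0, 0], [-0.032, -0.036, 0, 0]]
  ]
}}

```text
time: 1.1
ee_pos: [283.1, 55.6, 245.4]
eef_rot: [3.141, 0.001, 2.708]
wrist_force: [1.5, 0.9, 0.2]
grip_width: 85.4
gripper_force: 0.0
```

>>> {"api": "inch_along", "payload": {
  "deltas": [
    [[-0.032, -0.036, 0, 0], [-0.032, -0.036, 0, 0], [-0.032, -0.036, 0, 0], [-0.032, -0.036, 0, 0], [-0.032, -0.036, 0, 0], [-0.032, -0.036, 0, 0], [-0.032, -0.036, 0, 0], [-0.032, -0.036, 0, 0], [-0.032, -0.036, 0, 0], [0, 0, 0, -0.035], [0, 0, 0, -0.0382], [0, 0, 0, 0]]
  ]
}}

```text
time: 2.1
ee_pos: [377.0, -254.3, 244.7]
eef_rot: [3.141, -0.001, 2.941]
wrist_force: [-0.2, 0.4, -0.0]
grip_width: 85.4
gripper_force: 0.0
```

Run:
```python
from h import *
from station import ctrl, cams, readout
print(readout.state()["ee_pos"],readout.state()["eef_rot"]);p=cams.camera_params("wrist");im=cams.camera("wrist");cv2.imwrite("pics/w1.png",im[:,:,::-1]);print(p,proj(p,[430,-346,76]))
```

```text
[ 377.01538839 -254.32977936  244.71338524] [ 3.14072456e+00 -1.07339381e-03  2.94139029e+00]
{'fx': 327.19473262847873, 'fy': 327.19473262847873, 'cx': 320.6067540236236, 'cy': 203.03386283443416, 'origin': array([ 308.68324197, -240.22369577,  373.65685091]), 'attitude': array([-2.75530694e-01, -1.01969053e-03,  1.37051880e+00])} (np.float64(240.09385916449295), np.float64(257.1920008772293))
```

View pics/w1.png

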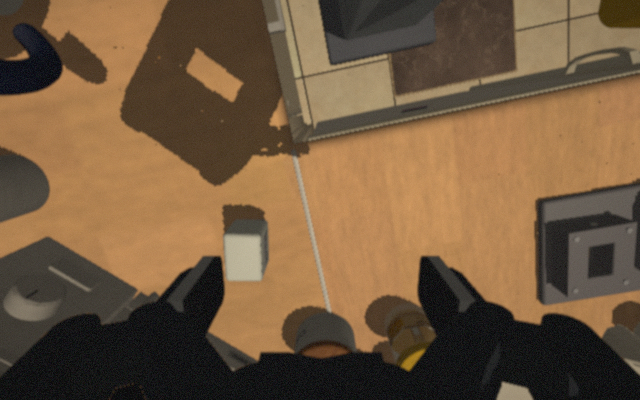

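Wrist view: battery's white top at about (245,257), long side vertical in the image; dock bay hole at (601,260) on the right; jar and canister at (410,340), (325,335).

Run:
```python
from h import *
from station import ctrl, cams, readout
p=cams.camera_params("wrist");s=readout.state()
im=cv2.imread("pics/w1.png").astype(int)
def rect(m,x0,y0,z):
    n,l,st,c=cv2.connectedComponentsWithStats(m.astype(np.uint8));k=1+st[1:,4].argmax()
    cs,_=cv2.findContours((l==k).astype(np.uint8),0,2);P=max(cs,key=len)[:,0]
    r0=cv2.boxPoints(cv2.minAreaRect(P.astype(np.float32)))
    W=np.array([onz(p,x+x0,y+y0,z)[:2] for x,y in P],np.float32)
    return st[k],cv2.minAreaRect(W)
a=im[200:300,210:285];print(rect((a.min(2)>130)&(np.ptp(a,axis=2)<50),210,200,76))
b=im[236:284,580:622];print(b[:,:,0][::6,::4]);print(rect(b.max(2)<60,580,236,40))
```

```text
(array([  15,   36,   36,   45, 1514], dtype=int32), ((431.4924011230469, -343.8053894042969), (34.849884033203125, 47.81200408935547), 77.68019104003906))
[[87 81 82 87 84 87 84 86 81 84 81]
 [88 88 80 84 88 90 86 77 67 85 80]
 [85 84 67 40 34 32 28 34 34 84 85]
 [87 84 66 37 27 37 36 30 39 81 85]
 [87 84 65 35 37 22 36 36 44 80 85]
 [81 82 58 33 34 43 42 36 52 79 80]
 [82 82 52 36 32 33 35 28 58 80 82]
 [86 85 68 70 78 81 85 85 81 82 81]]
(array([  8,   8,  26,  34, 727], dtype=int32), ((530.484130859375, 33.98883056640625), (26.629884719848633, 38.09423828125), 87.80763244628906))
```

Run:
```python
from h import *
from station import ctrl, cams, readout
p=cams.camera_params("wrist");s=readout.state();q=cams.camera_params("scene")
for z in(0,150,250):print(z,onz(p,45,237,z).round(),onz(p,135,290,z).round(),onz(q,480,345,z).round(),onz(q,453,180,z).round())
print(goto(s,[431.5,-343.8,150],2.927),goto(s,[431.5,-343.8,50],2.927))
```

```text
0 [ 386. -600.    0.] [ 477. -518.    0.] [ 471. -591.    0.] [ 977. -213.    0.]
150 [ 355. -455.  150.] [ 410. -406.  150.] [ 393. -583.  150.] [ 833. -255.  150.]
250 [ 334. -359.  250.] [ 365. -332.  250.] [ 341. -578.  250.] [ 737. -282.  250.]
(array([-71.8, -76.8,  94.9]), np.float64(0.008)) (array([-71.8, -76.8, 194.9]), np.float64(0.008))
```

In the tool's units: 30 mm / 750 = 0.04, -25.6 mm / 750 = -0.0341, 0.01 rad / 3.1416 = 0.0032.

>>> {"api": "inch_along", "payload": {
  "deltas": [
    [[-0.032, -0.0341, 0, 0], [-0.032, -0.0341, 0, 0], [-0.0317, -0.0341, 0, 0.0032], [0, 0, 0.04, 0], [0, 0, 0.04, 0], [0, 0, 0.04, 0], [0, 0, 0, 0]]
  ]
}}

```text
time: 2.73
ee_pos: [430.3, -341.5, 150.1]
eef_rot: [3.135, -0.008, 2.924]
wrist_force: [-0.9, 0.9, -1.1]
grip_width: 85.2
gripper_force: 0.0
```

Run:
```python
from h import *
from station import ctrl, cams, readout
s=readout.state();p=cams.camera_params("wrist");im=cams.camera("wrist");cv2.imwrite("pics/w2.png",im[:,:,::-1])
print(s["ee_pos"],s["eef_rot"],proj(p,[431.5,-343.8,76]))
a=im.astype(int);u,v=map(int,proj(p,[431.5,-343.8,76]));x0,y0=u-70,v-70;a=a[y0:v+70,x0:u+70]
m=((a.min(2)>125)&(np.ptp(a,axis=2)<50)).astype(np.uint8)
n,l,st,c=cv2.connectedComponentsWithStats(m);k=1+st[1:,4].argmax();cs,_=cv2.findContours((l==k).astype(np.uint8),0,2);P=max(cs,key=len)[:,0]
print(st[k],cv2.minAreaRect(np.array([onz(p,x+x0,y+y0,76)[:2] for x,y in P],np.float32)))
```

```text
[ 430.29301138 -341.50845068  150.05946643] [ 3.13545611 -0.00783482  2.92448259] (np.float64(316.3533399505293), np.float64(224.38299607546745))
[  44   65   53   41 1941] ((441.7024841308594, -346.3449401855469), (35.070255279541016, 28.47126007080078), 77.38365936279297)
```

In the tool's units: 25 mm / 750 = 0.0333, -1.7 mm / 750 = -0.0023.

>>> {"api": "inch_along", "payload": {
  "deltas": [
    [[-0.0023, -0.0027, 0.0333, 0], [0, 0, 0.0333, 0], [0, 0, 0.0333, 0], [0, 0, 0.0333, 0], [0, 0, 0, 0], [0, 0, 0, 0]]
  ]
}}

```text
time: 3.28
ee_pos: [433.7, -346.5, 56.9]
eef_rot: [-3.141, 0.001, 2.927]
wrist_force: [-0.4, 0.1, 0.4]
grip_width: 85.7
gripper_force: 0.0
```

>>> {"api": "inch_along", "payload": {
  "deltas": [
    [[0, 0, 0, 0], [0, 0, 0, 0], [0, 0, 0, 0], [0, 0, 0, 0], [0, 0, 0, 0], [0, 0, 0, 0], [0, 0, 0, 0], [0, 0, 0, 0], [0, 0, 0, 0]]
  ],
  "jaw": 0
}}

```text
time: 4.03
ee_pos: [433.6, -346.4, 56.6]
eef_rot: [-3.141, 0.001, 2.928]
wrist_force: [-1.4, 2.0, 6.9]
grip_width: 37.0
gripper_force: 59.5
```

In the tool's units: 33 mm / 750 = 0.044, -30 mm / 750 = -0.04, -0.09 rad / 3.1416 = -0.0286.

>>> {"api": "inch_along", "payload": {
  "deltas": [
    [[0, 0, -0.0333, 0], [0, 0, -0.04, 0], [0, 0, -0.04, 0], [0, 0, -0.0333, 0], [-0.0013, 0.044, 0, 0], [-0.0013, 0.044, 0, 0], [-0.0013, 0.044, 0, 0], [-0.0013, 0.044, 0, 0], [-0.0027, 0.044, 0, 0], [-0.0027, 0.044, 0, 0], [-0.0027, 0.044, 0, -0.0255], [-0.0027, 0.044, 0, -0.0286]]
  ]
}}

```text
time: 5.03
ee_pos: [498.6, -88.5, 165.6]
eef_rot: [-3.141, 0.0, 3.101]
wrist_force: [0.9, -0.9, -1.5]
grip_width: 37.4
gripper_force: 61.1
```

>>> {"api": "inch_along", "payload": {
  "deltas": [
    [[0, 0, 0, 0], [0, 0, 0, 0], [0, 0, 0, 0]]
  ]
}}

```text
time: 5.28
ee_pos: [498.3, -90.3, 165.4]
eef_rot: [-3.141, 0.0, 3.097]
wrist_force: [0.9, -0.6, -1.2]
grip_width: 37.3
gripper_force: 61.1
```

Run:
```python
from h import *
from station import ctrl, cams, readout
s=readout.state();p=cams.camera_params("wrist");im=cams.camera("wrist");cv2.imwrite("pics/w3.png",im[:,:,::-1])
print(s["ee_pos"],s["eef_rot"],proj(p,[530.5,34,40]),p)
```

```text
[498.26529405 -90.34727997 165.42178041] [-3.14128720e+00  1.20898049e-06  3.09722442e+00] (np.float64(471.763594985034), np.float64(231.29963244313555)) {'fx': 327.19473262847873, 'fy': 327.19473262847873, 'cx': 320.6067540236236, 'cy': 203.03386283443416, 'origin': array([428.51898485, -86.76613204, 294.267333  ]), 'attitude': array([-2.76627173e-01,  1.54389721e-05,  1.52639677e+00])}
```

View pics/w3.png

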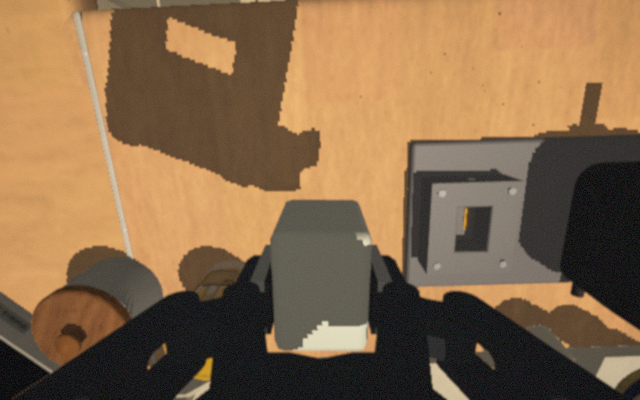

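The battery is held square in the jaws: near top edge at row ~238, cols 272–370. The bay hole spans cols 455–492, rows 206–251, with the lid shut. Refining both.

Run:
```python
from h import *
from station import ctrl, cams, readout
p=cams.camera_params("wrist")
im=cv2.imread("pics/w3.png").astype(int)
a=im[196:262,445:502];g=a.max(2)
m=((g<75)|(np.ptp(a,axis=2)>45)).astype(np.uint8)
n,l,st,c=cv2.connectedComponentsWithStats(m);k=1+st[1:,4].argmax();cs,_=cv2.findContours((l==k).astype(np.uint8),0,2);P=max(cs,key=len)[:,0]
print(st[k],cv2.minAreaRect(np.array([onz(p,x+445,y+196,40)[:2] for x,y in P],np.float32)))
print([tuple(onz(p,u,v,40)[:2].round(1)) for u,v in((443,193),(513,190),(503,264),(437,266))])
print("row228",g[32,::2]);print("col474",g[::2,29])
print("hand col320",im[190:360:3,320].max(1)); print("row245",im[245,262:380:2].max(1)); print("row330",im[330,262:380:2].max(1))
for u,v in((272,238),(370,238),(320.5,349)):print(onz(p,u,v,184.8).round(1))
```

```text
[  10   11   36   44 1206] ((528.6004028320312, 34.10685729980469), (26.242597579956055, 37.98942184448242), 88.53125762939453)
[(np.float64(496.7), np.float64(7.9)), (np.float64(496.7), np.float64(63.6)), (np.float64(561.6), np.float64(62.5)), (np.float64(560.9), np.float64(6.4))]
row228 [143 141 144 144 146 138 135 134 137 176 141  70  57  53  55  54  48  48
  54  49  50  51  83 129 138 136 135 136 135]
col474 [142 143 144 143 140 110  63  48  55  51  54  49  48  53  48  54  47  48
  46  48  48  49  50  51  50  53  49  63 117 134 130 136 136]
hand col320 [219 218 220 182  88  92  91  92  93  92  92  86  91  93  97 102 102 104
  99 102 103 100  99  99  97 100 103 100 101 102  97  99 100 100 102 101
 101 100 103  98 101 101 101 100 100 182 226 225 223 223 223 222 220 211
 216 213  88]
row245 [222 202 127 118  98  99 100  97  99 102 105 101 101 102  99 101 103 100
 102  99 101 100 103 100 101  98 104 103 100 104  99  98 103 104  98 102
 103 100  99  99 104 102  98 102 105  98  98  99 102  99 105 173 178 129
 113 118 119 148 215]
row330 [ 28  43  52  28  58 190 152  95  96  95  99 102  96  97 100 100  99 101
 100 100  96  96  95  99 103 164 182 183 218 226 224 227 226 227 225 224
 224 225 224 227 224 225 226 224 225 225 226 226 226 224 220 217 159 202
 139  39  36  53  32]
[ 471.7 -106.6  184.8]
[473.3 -71.5 184.8]
[519.8 -91.3 184.8]
```

Run:
```python
from h import *
from station import ctrl, cams, readout
s=readout.state();print(goto(s,[531.2,34.3,165],3.12))
```

```text
(array([-27.3, 126.5,   0.4]), np.float64(-0.024))
```

In the tool's units: 25.3 mm / 750 = 0.0337, 15 mm / 750 = 0.02, -0.024 rad / 3.1416 = -0.0076.

>>> {"api": "inch_along", "payload": {
  "deltas": [
    [[-0.0073, 0.0337, 0, 0], [-0.0073, 0.0337, 0, 0], [-0.0073, 0.0337, 0, 0], [-0.0073, 0.0337, 0, 0], [-0.0071, 0.0337, 0, 0], [0, 0, 0, -0.0076], [0, 0, 0.02, 0], [0, 0, 0.02, 0], [0, 0, 0.02, 0], [0, 0, 0.0133, 0], [0, 0, 0, 0], [0, 0, 0, 0]]
  ]
}}

```text
time: 6.33
ee_pos: [531.2, 34.4, 110.4]
eef_rot: [3.142, -0.0, 3.121]
wrist_force: [-0.6, -0.3, -1.4]
grip_width: 37.4
gripper_force: 61.4
```

Run:
```python
from h import *
from station import ctrl, cams, readout
s=readout.state();print(s["ee_pos"],s["eef_rot"],goto(s,[531.2,34.3,100],3.12))
p=cams.camera_params("wrist");im=cams.camera("wrist");cv2.imwrite("pics/w4.png",im[:,:,::-1])
a=cv2.imread("pics/w4.png"); b=cams.camera("side")[:,:,::-1][150:280,280:420]
cv2.imwrite("pics/m4.png",np.hstack([cv2.resize(a[100:380,180:480],(560,523)),cv2.resize(b,(240,523*240//240))]))
```

```text
[531.21400012  34.38294812 110.36541162] [ 3.14157688e+00 -4.68460234e-04  3.12059503e+00] (array([ 0. , -0.1, 10.4]), np.float64(0.001))
```

View pics/m4.png

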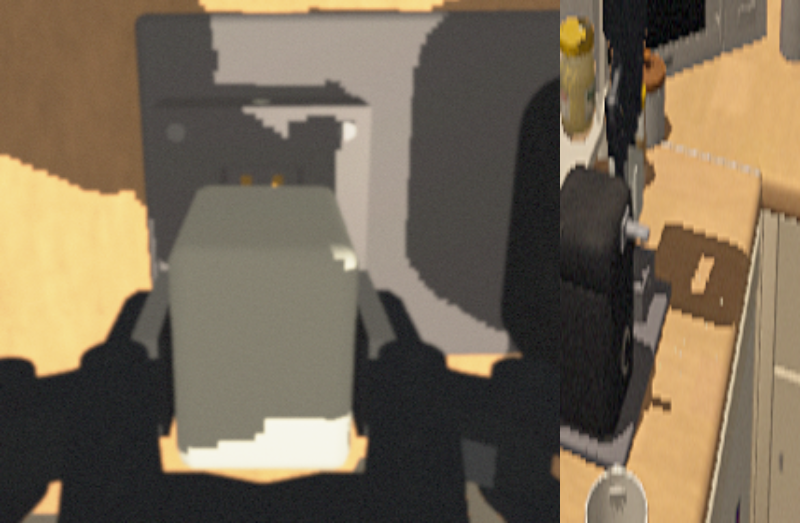

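The wrist crop shows the battery centred laterally over the hole (hole and head both centred at crop column ~263, contacts visible at (262,180)). The lid is still shut. Lowering.

In the tool's units: 5 mm / 750 = 0.0067, 4 mm / 750 = 0.0053.

>>> {"api": "inch_along", "payload": {
  "deltas": [
    [[0, 0, 0.0067, 0], [0, 0, 0.0067, 0], [0, 0, 0.0053, 0], [0, 0, 0.0053, 0], [0, 0, 0.004, 0], [0, 0, 0.004, 0], [0, 0, 0, 0]]
  ]
}}

```text
time: 7.02
ee_pos: [531.1, 34.8, 85.8]
eef_rot: [-3.141, -0.0, 3.122]
wrist_force: [0.5, -4.3, -3.5]
grip_width: 37.5
gripper_force: 61.2
```

In the tool's units: 3 mm / 750 = 0.004, 2 mm / 750 = 0.0027.

>>> {"api": "inch_along", "payload": {
  "deltas": [
    [[0, -0.0008, 0.004, 0], [0, 0, 0.004, 0], [0, 0, 0.004, 0], [0, 0, 0.0027, 0], [0, 0, 0.0027, 0], [0, 0, 0, 0]]
  ]
}}

```text
time: 7.52
ee_pos: [530.9, 34.6, 72.8]
eef_rot: [3.141, -0.001, 3.122]
wrist_force: [-0.8, -0.2, -3.1]
grip_width: 37.1
gripper_force: 61.3
```

In the tool's units: 1 mm / 750 = 0.0013.

>>> {"api": "inch_along", "payload": {
  "deltas": [
    [[0, 0, 0.0013, 0], [0, 0, 0.0013, 0], [0, 0, 0.0013, 0], [0, 0, 0, 0], [0, 0, 0, 0]]
  ]
}}

```text
time: 7.93
ee_pos: [531.2, 34.6, 70.7]
eef_rot: [3.142, 0.0, 3.122]
wrist_force: [-2.5, 0.4, 4.7]
grip_width: 37.2
gripper_force: 62.0
```

In the tool's units: 1 mm / 750 = 0.0013.

>>> {"api": "inch_along", "payload": {
  "deltas": [
    [[0, 0, 0.0013, 0], [0, 0, 0.0013, 0], [0, 0, 0, 0], [0, 0, 0, 0]]
  ]
}}

```text
time: 8.27
ee_pos: [531.3, 34.7, 70.6]
eef_rot: [-3.141, 0.001, 3.122]
wrist_force: [-11.8, 1.9, 25.0]
grip_width: 37.4
gripper_force: 64.5
```

>>> {"api": "inch_along", "payload": {
  "deltas": [
    [[0, 0, -0.0027, 0], [0, 0, 0, 0], [0, 0, 0, 0], [0, 0, 0, 0], [0, 0, 0, 0], [0, 0, 0, 0]]
  ],
  "jaw": 85
}}

```text
time: 8.77
ee_pos: [531.1, 34.5, 70.1]
eef_rot: [3.142, -0.0, 3.122]
wrist_force: [-0.3, -1.1, -0.2]
grip_width: 85.1
gripper_force: 0.0
```

In the tool's units: -35 mm / 750 = -0.0467, 33 mm / 750 = 0.044.

>>> {"api": "inch_along", "payload": {
  "deltas": [
    [[0, 0, -0.02, 0], [0, 0, -0.0333, 0], [0, 0, -0.0467, 0], [0, 0, -0.0467, 0], [0, 0, -0.0467, 0], [0, 0, -0.0333, 0], [0.044, 0.04, 0, 0], [0.044, 0.04, 0, 0], [0.044, 0.04, 0, 0], [0, 0.04, 0, 0], [0, 0.04, 0, 0], [0, 0, 0, 0]]
  ]
}}

```text
time: 9.77
ee_pos: [440.8, 184.1, 240.5]
eef_rot: [3.14, 0.001, 3.125]
wrist_force: [0.2, -0.3, 0.4]
grip_width: 85.4
gripper_force: 0.0
```

>>> {"api": "inch_along", "payload": {
  "deltas": [
    [[0, 0, 0, 0], [0, 0, 0, 0]]
  ]
}}

```text
time: 9.93
ee_pos: [441.5, 180.1, 240.1]
eef_rot: [-3.141, -0.0, 3.122]
wrist_force: [-0.1, 0.9, 0.3]
grip_width: 85.1
gripper_force: 0.0
```

Run:
```python
from h import *
from station import ctrl, cams, readout
s=readout.state();p=cams.camera_params("wrist");im=cams.camera("wrist");cv2.imwrite("pics/w5.png",im[:,:,::-1])
print(s["ee_pos"],s["eef_rot"],proj(p,[458,186,150]),proj(p,[529,34.5,90]))
sd=cams.camera("side");cv2.imwrite("pics/s5.png",sd[:,:,::-1])
c=cv2.resize(sd[140:290,240:420,::-1],None,fx=2.6,fy=2.6)
cv2.imwrite("pics/m5.png",np.hstack([cv2.resize(im[:,:,::-1],(560,350)),np.zeros((350,0,3),np.uint8)]))
```

```text
[441.51533351 180.0691481  240.09879733] [-3.14129529e+00 -3.59697561e-04  3.12192576e+00] (np.float64(328.66205872402435), np.float64(235.3657031392111)) (np.float64(169.3019848126355), np.float64(284.7438369342993))
```

View pics/w5.png

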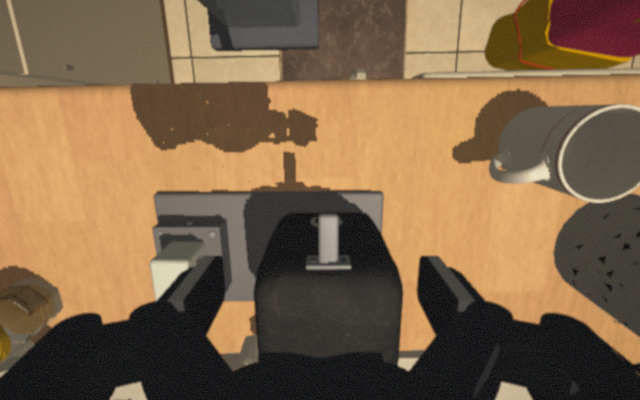

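The battery stands seated in the bay at (185,265). The tab runs from its tip at (328,215) to its root at (329,258), close to the predicted (328.7,235).

Run:
```python
from h import *
from station import ctrl, cams, readout
p=cams.camera_params("wrist");im=cv2.imread("pics/w5.png").astype(int)
print(im[205:270:2,329].max(1)); print(im[235,312:346].max(1)); print(im[222,312:346].max(1))
for u,v in((328,215),(329,258),(329,262)):print(onz(p,u,v,153.5).round(1),onz(p,u,v,150).round(1))
```

```text
[ 55  57  58  55  56 106 154 180 181 182 181 179 179 177 177 178 173 177
 172 173 171 170 173 170 171 172 170 169 135  69 105 160 105]
[ 28  27  15  34  34  42  74 112 136 154 163 167 168 172 171 177 175 178
 176 177 179 176 179 174 158 128  85  43  28  30  16  28  25  31]
[ 71  72  66  55  45  48  80 115 140 160 169 172 175 177 178 176 179 183
 183 182 183 183 187 177 166 140 109  84  76  68  55  30  31  22]
[441.8 185.2 153.5] [442.9 185.3 150. ]
[474.2 185.4 153.5] [475.9 185.5 150. ]
[477.4 185.4 153.5] [479.1 185.4 150. ]
```

In the tool's units: 23 mm / 750 = 0.0307, -14.4 mm / 750 = -0.0192.

>>> {"api": "inch_along", "payload": {
  "deltas": [
    [[-0.0192, 0.0076, 0, 0], [0, 0, 0.0307, 0], [0, 0, 0.0307, 0], [0, 0, 0.0307, 0], [0, 0, 0.0307, 0], [0, 0, 0, 0], [0, 0, 0, 0], [0, 0, 0, 0]]
  ],
  "jaw": 50
}}

```text
time: 10.7
ee_pos: [456.8, 185.5, 149.7]
eef_rot: [3.141, 0.002, 3.121]
wrist_force: [1.4, 0.3, 0.2]
grip_width: 50.3
gripper_force: 0.0
```

Run:
```python
from h import *
from station import ctrl, cams, readout
s=readout.state();p=cams.camera_params("wrist");im=cams.camera("wrist");cv2.imwrite("pics/w6.png",im[:,:,::-1])
print(s["ee_pos"],s["eef_rot"],proj(p,[443,185.5,153.5]),goto(s,[456,185.5,148]))
cv2.imwrite("pics/c6.png",cv2.resize(im[150:400,200:450,::-1],(560,560)))
```

```text
[456.81651869 185.51108915 149.65059004] [3.14129403e+00 1.87306237e-03 3.12104448e+00] (np.float64(318.7810310329716), np.float64(250.71051650287725)) (array([ 0.8, -0. ,  1.6]), 0)
```

View pics/c6.png

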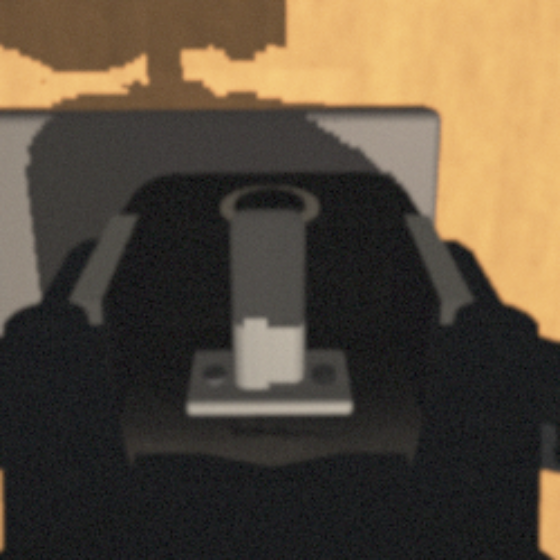

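The tab (crop cols 230–305, centre ~268) is centred between the open pads (inner edges ~103 and ~440). Closing.

>>> {"api": "inch_along", "payload": {
  "deltas": [
    [[0, 0, 0, 0], [0, 0, 0, 0], [0, 0, 0, 0], [0, 0, 0, 0], [0, 0, 0, 0], [0, 0, 0, 0], [0, 0, 0, 0], [0, 0, 0, 0]]
  ],
  "jaw": 0
}}

```text
time: 11.42
ee_pos: [456.3, 185.1, 149.1]
eef_rot: [-3.14, 0.001, 3.122]
wrist_force: [-2.7, -6.7, 6.5]
grip_width: 12.9
gripper_force: 58.5
```

Run:
```python
import numpy as np
r=np.hypot(131,23.5);f=np.arctan2(23.5,131);x0=None
t=np.radians(np.arange(0,46,5));X=-r*np.cos(f+t);Z=r*np.sin(f+t)
print(np.c_[-np.diff(X),-np.diff(Z)].round(1).tolist())
```

```text
[[-2.5, -11.3], [-3.5, -11.1], [-4.5, -10.7], [-5.4, -10.3], [-6.3, -9.8], [-7.1, -9.2], [-7.9, -8.5], [-8.6, -7.8], [-9.2, -7.0]]
```

In the tool's units: -5.7 mm / 750 = -0.0076, -5.6 mm / 750 = -0.0075.

>>> {"api": "inch_along", "payload": {
  "deltas": [
    [[-0.0015, 0, -0.0076, 0], [-0.0019, 0, -0.0075, 0], [-0.0021, 0, -0.0075, 0], [-0.0025, 0, -0.0073, 0], [-0.0028, 0, -0.0072, 0], [-0.0032, 0, -0.0071, 0], [0, 0, 0, 0], [0, 0, 0, 0]]
  ]
}}

```text
time: 12.08
ee_pos: [466.9, 184.9, 181.2]
eef_rot: [-3.14, 0.0, 3.122]
wrist_force: [4.3, -5.0, -5.4]
grip_width: 12.6
gripper_force: 58.6
```

Run:
```python
from h import *
from station import ctrl, cams, readout
s=readout.state();print(s["ee_pos"],s["wrist_force"],s["grip_width"],s["gripper_force"])
sd=cams.camera("side");im=cams.camera("wrist");cv2.imwrite("pics/m7.png",np.hstack([cv2.resize(im[150:400,200:450,::-1],(400,400)),cv2.resize(sd[150:290,250:390,::-1],(400,400))]))
```

```text
[466.87072545 184.89999942 181.2047182 ] [ 4.31886236 -4.98818109 -5.44045853] 12.577846946168481 58.64400923252106
```

View pics/m7.png

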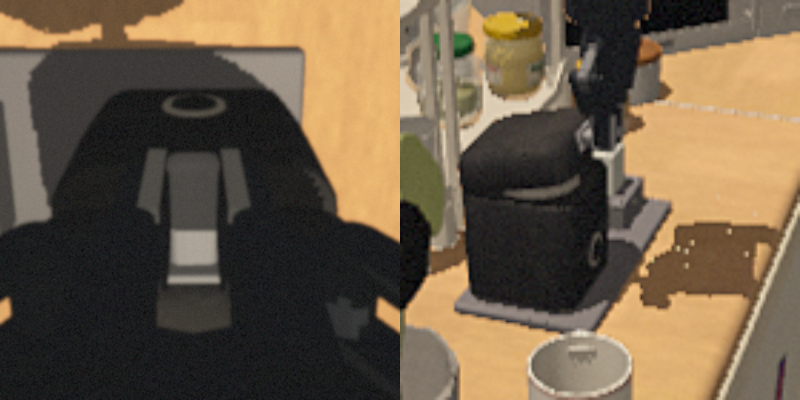

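The wrist view shows the tab pinched between the pads. The side view shows the lid opened about 15° and the battery still seated behind it. Continuing along the arc.

In the tool's units: -5.2 mm / 750 = -0.0069, -5.1 mm / 750 = -0.0068.

>>> {"api": "inch_along", "payload": {
  "deltas": [
    [[-0.0035, 0, -0.0069, 0], [-0.0037, 0, -0.0068, 0], [-0.0041, 0, -0.0065, 0], [-0.0044, 0, -0.0064, 0], [-0.0047, 0, -0.0063, 0], [-0.0048, 0, -0.006, 0], [-0.0052, 0, -0.0057, 0], [-0.0053, 0, -0.0056, 0], [0, 0, 0, 0], [0, 0, 0, 0]]
  ]
}}

```text
time: 13.02
ee_pos: [493.6, 184.5, 218.5]
eef_rot: [-3.14, -0.001, 3.122]
wrist_force: [5.1, -4.1, -8.0]
grip_width: 12.3
gripper_force: 58.8
```

In the tool's units: -4.7 mm / 750 = -0.0063, -4.5 mm / 750 = -0.006.

>>> {"api": "inch_along", "payload": {
  "deltas": [
    [[-0.0056, 0, -0.0053, 0], [-0.0059, 0, -0.0051, 0], [-0.006, 0, -0.0048, 0], [-0.0063, 0, -0.0045, 0], [0, 0, 0, 0], [0, 0, 0, 0], [0, 0, 0, 0], [0, 0, 0, 0], [0, 0, 0, 0], [0, 0, 0, 0]]
  ]
}}

```text
time: 13.85
ee_pos: [511.6, 184.3, 233.6]
eef_rot: [-3.141, 0.0, 3.122]
wrist_force: [4.3, -5.7, -11.3]
grip_width: 12.3
gripper_force: 58.7
```

Run:
```python
from h import *
from station import ctrl, cams, readout
s=readout.state();print(s["ee_pos"],s["wrist_force"],s["grip_width"],s["gripper_force"])
sd=cams.camera("side");im=cams.camera("wrist");cv2.imwrite("pics/m8.png",np.hstack([cv2.resize(im[150:400,100:450,::-1],(400,400)),cv2.resize(sd[150:290,250:390,::-1],(400,400))]))
```

```text
[511.56095972 184.31306727 233.64869851] [  4.31030695  -5.73329716 -11.26813674] 12.25989254007604 58.74517500400543
```

View pics/m8.png

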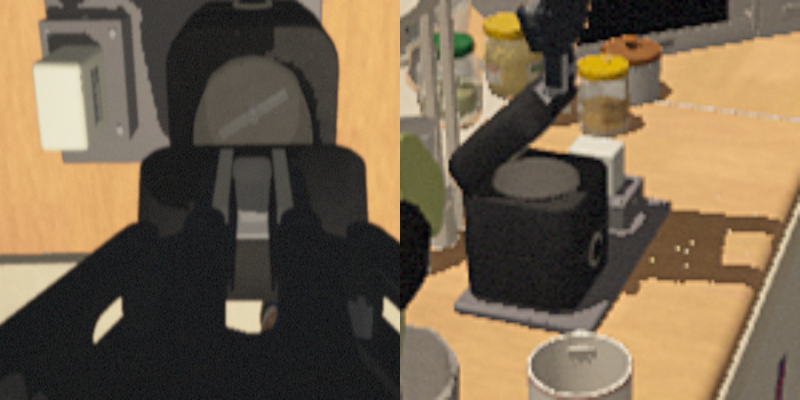

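The side view shows the lid open at about 45° and held by the tab. The battery is seated flush on the bay, and the jar, canister and mug are undisturbed. TCP travel of (55.2, 84.5) mm corresponds to 44.6°.

```bash
python3 -c "
from station import ctrl, cams, readout
s=readout.state();print(s['ee_pos'],abs(s['joint_vel']).max());print(ctrl.job_done())"
```

```text
[511.54542183 184.3380882  233.64387662] 0.0008313710770655687
the job is handed in; nothing more can be done
None
```

The job is handed in, with the verdict not shown: the battery is fully home in the bay and released, the lid is held still by its tab at about 45° (44.6° from the gripper's travel), and the mug, canister and jar look undisturbed.

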